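Re-space the supply tray's dividers and load the thermometer and the glucose meter

ROBOT

A 6-joint arm with a two-finger parallel gripper is mounted at the origin on the work surface. World frame = base frame: x ahead of the robot, y to its left, z up, the work surface at z = 0. Lengths are in mm, angles in rad, forces in N, time in s.
With the tool pointing down it reaches from about 400 to 925 mm from the base axis. Payload 12.5 kg.
Tool frame: the origin (TCP) lies where the fingers leave the gripper's body, on its centre line; the fingertips stand 78 mm ahead of it and the grasp point (between the pads) lies 59 mm ahead of it; z points along the fingers, y is the direction in which the jaws open and shut (so a half turn about z gives the same grasp; the last joint's range is limited). The gripper opens to 95 mm and grips with 3 to 60 N. Pads are 20 mm wide; open, the fingers measure 119 mm over their backs; the gripper's body (75 mm by 180 mm) begins 59 mm behind the grasp point.
Start: joints at [1.17, 0.491, 1.559, -0, 1.092, -0.106], TCP at [181.573, 598.054, 292.261] pointing down, gripper open.
Joint ranges: [-3.1, 3.1], [-0.84, 2.19], [0.05, 2.79], [-1.13, 4.28], [0.06, 2.93], [-2.69, 2.69]. Speed limits (rad/s): [2.22, 2.22, 2.79, 3.14, 3.14, 3.14].

INTERFACE

Orientations are given as [roll, pitch, yaw] about the fixed x, y, z axes, in that order (R = Rz(yaw) Ry(pitch) Rx(roll)).
In Python, from cell import env, viewer, ticket, search_frame gives the robot as it stands.
- The arm moves only by the shell command python3 -m inch 'ROWS'. ROWS is a JSON object of lists of equal length, an entry for each row: "hand": the opening, from 0 (shut) to 1 (fully open); "delta_pos": the shift along the tool's x, y, z in cm, a list of three; "turn": the turn about the tool's z in rad. A call has 1 to 20 rows; each row shifts and turns the commanded pose from where the row before left it, along the tool's axes as they then stand; what a row does not reach is not made up. A row lasts 1/10 s, in which the tool goes at most 50 mm and 8.59 degrees, less where a joint would pass 70% of its speed; a pose out of reach is approached as far as the arm can. A call is refused whole if a number of a shift passes 5 or a number of a turn 0.15, either way. A call with a gripper value outside its range is refused whole. The fingers move at their own pace and stop on an object; the grip force is fixed at half the most. Time passes only in rows, so rows that do not move let the fingers close. It gives the time, the measured TCP pose, the force and the opening at its end, in the units of the state.
- env.state(): the state, without advancing time (a new reading comes with each control period).
- viewer.read_camera(name): name is "scene" or "top" or "wrist"; returns (picture, depth): 400x640x3 uint8, blue, green, red; 400x640 float32, mm along the optical axis (not along the pixel's ray), 0 where there is no reading.
- viewer.get_calibration(name): a dict with "fx", "fy", "cx", "cy" (pixels), "T" (4x4, takes a point from camera to world coordinates). Camera axes: x right, y down, z forward; pixel columns grow to the right and rows downward; lengths in mm; the calibration is good to about 2 mm. The wrist camera is an equidistant fisheye: a pixel r from the principal point sees the ray r / f radians off the axis. A picture is of the moment at which its call begins: read the wrist's pose just before it. get_calibration takes no time and is no camera call; for the wrist camera it gives the pose at the moment of the call.
- ticket.job_done(): hands the job in, once; it reports no verdict.
Trained networks look in the newest picture that a camera, given by its name, has taken for a name from the list of things; names that differ only in an ending like _2 or _b are one class to them, and where a whole thing is asked for, a point or a joint stands for the part that bears it (a point fixed in the world has none). Each returns a list of dicts, best first, with "p" (0 to 1); they miss things now and then, are a little off and sometimes report something else, mostly with a low value. They report only what shows in the picture. A call takes as long as a camera call.
- search_frame(camera, label): "centre" ([column, row] in pixels, amid what is visible of it).
The state is a dict: "t": time; "joints": joint angles; "qvel": joint speeds; "tau": joint torques, N m; "eef_pos": TCP position; "tcp_rot": TCP orientation; "ft_force": force on the tool from outside, world axes, zero at the start; "moment": the same for the moment, N m; "opening": opening from 0.0 (shut) to 1.0 (fully open).
Only numpy, scipy, OpenCV 4.12 (cv2) and the standard library are available. Lean on these libraries where they do the work, as an engineer would, in place of code of your own. Each camera call takes 0.05 s, during which the arm holds its last target.

TASK

First slide the two dividers of the grey tray, with the carton staying flat between them, so that the end compartment by the carry handle is long enough for the thermometer (the long instrument) and the opposite end compartment still takes the glucose meter (the short, wide one). Then lay the thermometer in the handle-end compartment and the meter in the opposite end one, each flat on the floor, display up and lengthwise along the tray, set down rather than dropped. Leave the bottle, the jar and the cassette tray where they are.

Things in the scene. Friction and masses are not known exactly. Their poses are not given: they have to be found in the camera images.
- tray: Grey open tray fixed to the table, 382 mm long (its y), 132 wide (its x), 40 high; walls 6, floor 4, so inside 370 x 120 mm. Origin: centre of its underside, on the table; z up. Its +y end has the steel carry handle (bar loop 29 mm out of the end wall, 25-35 mm above the table). Inner end faces at y = +185 and -185 mm. May stand turned a little. Two dividers make three compartments in a row.
- divider_a_grip (a point): Centre of the black grip (50 mm along tray x, 12 thick along tray y, 46-66 mm above the table) of the divider nearer the handle, 56 mm above the table; axes as the tray's. Below it a 6 mm aluminium plate spans the tray. Slides along tray y (this point from -35 to +160 mm), about 2 N friction plus 8 N per m/s, stays where left, cannot be lifted out.
- divider_b_grip (a point): The same point of the other, identical divider, nearer the plain end (no handle). Slides along tray y from -155 to +75 mm, with the same friction; stays where left. The carton lies between the two dividers.
- carton_mid (a point): Centre of a flat closed cardboard carton, 60 mm along the tray (its y), 100 mm across the tray (its x), 26 mm high, about 100 g, lying loose on the tray floor between the two dividers (centre 17 mm above the table). A divider that meets it pushes it along.
- thermometer_mid (a point): Centre of the thermometer: a long white handheld instrument 150 mm long (its x) by 34 mm wide (its y) by 28 mm high, about 120 g, with a narrower grey nose (26 mm wide, 25 mm high) over the last 34 mm at +x, and a small dark display on top. Lies loose on the table on its back, display up, centre 14 mm above the table. Ends at x = +75 and -75 mm from this point.
- meter_mid (a point): Centre of the glucose meter: a short white rounded block 90 mm long (its x) by 50 mm wide (its y) by 28 mm high, about 90 g, with a grey display and a round button on top. Lies loose on the table, display up, centre 14 mm above the table.
- dropper: Bystander: small white dropper bottle, 30 mm diameter, 68 mm high, standing on the table; origin at the centre of its underside.
- jar: Bystander: clear jar with a white lid, 56 mm diameter, 65 mm high, standing on the table; origin at the centre of its underside.
- cassettes: Bystander: flat white tray of four test cassettes, 80 mm (its x) by 110 mm by 14 mm high, lying on the table; origin at the centre of its underside.

How it is judged (in metres and radians):
On the way:
1. dividers slid: handle-end compartment fits the thermometer, opposite end fits the meter, carton flat between the dividers, neither instrument in the tray yet (y of divider_a_grip in the frame of tray below 0.028 m and y of divider_b_grip in the frame of tray above -0.088 m and z of carton_mid in the frame of tray between 0.01 and 0.024 m and x of carton_mid in the frame of tray between -0.06 and 0.06 m and y of carton_mid in the frame of divider_a_grip below -0.028 m and y of carton_mid in the frame of divider_b_grip above 0.028 m and horizontal distance between each of thermometer_mid, meter_mid and tray above 0.2 m), for 0.2 s.
At the end, for the whole second after the job is handed in: Thermometer in the handle-end and meter in the other end compartment, flat on the floor (0.15 rad), along the tray (0.26 rad); handle-side compartment at least 154 mm long, the other end one at least 94 mm (both counted to the divider plate); carton flat between the dividers; all at rest (y of divider_a_grip in the frame of tray below 0.028 m and y of divider_b_grip in the frame of tray above -0.088 m and z of carton_mid in the frame of tray between 0.01 and 0.024 m and x of carton_mid in the frame of tray between -0.06 and 0.06 m and y of carton_mid in the frame of divider_a_grip below -0.028 m and y of carton_mid in the frame of divider_b_grip above 0.028 m and x of thermometer_mid in the frame of tray between -0.06 and 0.06 m and y of thermometer_mid in the frame of tray between 0.05 and 0.115 m and z of thermometer_mid in the frame of tray between 0.01 and 0.025 m and angle between the x axis of each of thermometer_mid, meter_mid and the y axis of tray, either way round below 0.26 rad and angle between each of thermometer_mid, meter_mid's own z axis and vertical below 0.15 rad and linear speed of each of thermometer, meter, carton below 0.02 m/s and x of meter_mid in the frame of tray between -0.06 and 0.06 m and y of meter_mid in the frame of tray between -0.145 and -0.078 m and z of meter_mid in the frame of tray between 0.01 and 0.025 m); the robot touches nothing.
It fails at once if the dropper bottle on the table was moved more than 30 mm or tipped over (distance of dropper from where it was at the start of the episode above 0.03 m or angle between dropper's own z axis and vertical above 0.5 rad).
It fails at once if the jar on the table was moved more than 30 mm or tipped over (distance of jar from where it was at the start of the episode above 0.03 m or angle between jar's own z axis and vertical above 0.5 rad).
It fails at once if the cassette tray on the table was moved more than 30 mm or tipped over (distance of cassettes from where it was at the start of the episode above 0.03 m or angle between cassettes's own z axis and vertical above 0.5 rad).
It fails at once if the thermometer was let go of in the air (centre more than 65 mm above the table) (height (world z) of thermometer_mid above 0.065 m and contact force between the fingers and thermometer below 0.02 N).
It fails at once if the meter was let go of in the air (centre more than 65 mm above the table) (height (world z) of meter_mid above 0.065 m and contact force between the fingers and meter below 0.02 N).
It also fails if it takes over 72 s, if anything falls off the work surface, if the arm or the gripper's body presses on something with over 40 N, if the wrist force passes 120 N, or if a joint passes its speed limit or range.

## Working session

There is one attempt and no reset: what is moved stays moved. The work goes in short steps, Python scripts to look and compute and a shell command to move; the robot and the scene stay as the last step left them, time stands still between calls to the robot, and variables do not carry over. Pictures are saved under pics/ and viewed, and the job is handed in when it is done.

```bash
ls; mkdir -p pics; cat > h.py <<'E'
from cell import env, viewer, ticket, search_frame
import numpy as np, cv2
def snap(name,fn):
    c=viewer.get_calibration(name); im,d=viewer.read_camera(name); cv2.imwrite('pics/'+fn,im); return im,d,c
def world(c,d,u,v,z=None):
    T=np.array(c['T']); r=np.array([(u-c['cx'])/c['fx'],(v-c['cy'])/c['fy'],1.0])
    if z is None:
        dd=d[int(round(v)),int(round(u))]; return T[:3,:3]@(r*dd)+T[:3,3]
    w=T[:3,:3]@r; k=(z-T[2,3])/w[2]; return T[:3,3]+k*w
E
python3 - <<'E'
from h import *
print(env.state())
for n in('top','scene'):
    im,d,c=snap(n,n+'1.png'); print(n,{k:np.round(v,3).tolist() for k,v in c.items()})
    np.save(n+'.npy',d)
    for l in ['tray','divider_a_grip','carton_mid','thermometer_mid','meter_mid','dropper','jar','cassettes']:
        for r in search_frame(n,l)[:3]:
            u,v=r['centre']; print(l,r['p'],np.round([u,v]),np.round(world(c,d,u,v)))
E
```

```text
pics
{'t': 0.0, 'joints': array([ 1.17041038e+00,  4.91536981e-01,  1.55949496e+00,  1.34674572e-05,
        1.09169563e+00, -1.05609202e-01]), 'qvel': array([-0.00116393, -0.00071994, -0.00056259, -0.00059247,  0.00023582,
        0.00019827]), 'tau': array([-2.28753051e-03, -6.12633276e+01, -2.58190745e+01,  6.91461540e-02,
        4.81966313e-02, -6.03358490e-05]), 'eef_pos': array([181.49063203, 597.88260871, 291.66005648]), 'tcp_rot': array([-3.14046532e+00, -1.31512202e-04,  2.84680962e+00]), 'ft_force': array([-0.31996259, -0.14427795, -0.112827  ]), 'moment': array([-0.01848204, -0.02213652,  0.04219029]), 'opening': 0.998975287074984}
top {'fx': 393.836, 'fy': 393.836, 'cx': 323.11, 'cy': 199.36, 'T': [[-0.005, -0.991, 0.133, 500.754], [-1.0, 0.006, 0.008, -8.246], [-0.008, -0.133, -0.991, 1057.856], [0.0, 0.0, 0.0, 1.0]]}
tray 0.92 [321. 223.] [573.   5.  64.]
divider_a_grip 0.59 [280. 223.] [573. 110.  65.]
carton_mid 0.96 [303. 223.] [577.  54.  30.]
carton_mid 0.55 [265. 159.] [744. 151.  46.]
thermometer_mid 0.65 [184. 243.] [526. 362.  28.]
jar 0.78 [310. 144.] [779.  33.  62.]
cassettes 0.83 [382. 152.] [ 771. -162.   10.]
scene {'fx': 511.223, 'fy': 511.223, 'cx': 327.898, 'cy': 210.332, 'T': [[0.217, 0.741, -0.635, 1355.713], [0.976, -0.177, 0.127, -166.415], [-0.018, -0.648, -0.762, 957.305], [0.0, 0.0, 0.0, 1.0]]}
tray 0.56 [334. 208.] [579.   5.  30.]
divider_a_grip 0.66 [374. 197.] [568. 106.  31.]
carton_mid 0.96 [353. 211.] [600.  46.  32.]
thermometer_mid 0.68 [467. 172.] [540. 357.  28.]
meter_mid 0.77 [181. 223.] [ 542. -356.   31.]
meter_mid 0.49 [353. 208.] [588.  48.  29.]
dropper 0.49 [417. 256.] [766. 146.  44.]
jar 0.86 [363. 277.] [806.  13.  68.]
cassettes 0.61 [278. 296.] [ 776. -164.   11.]
```

View pics/top1.png

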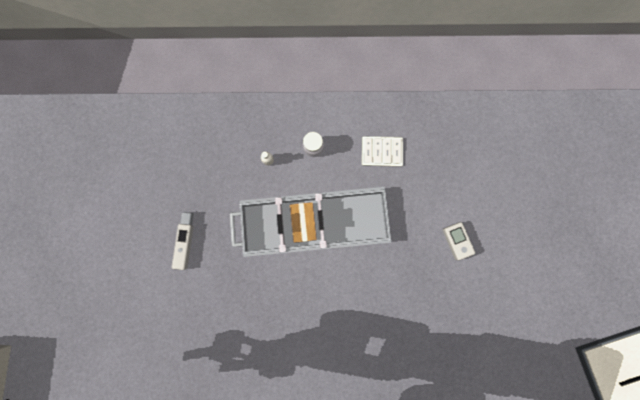

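View pics/scene1.png

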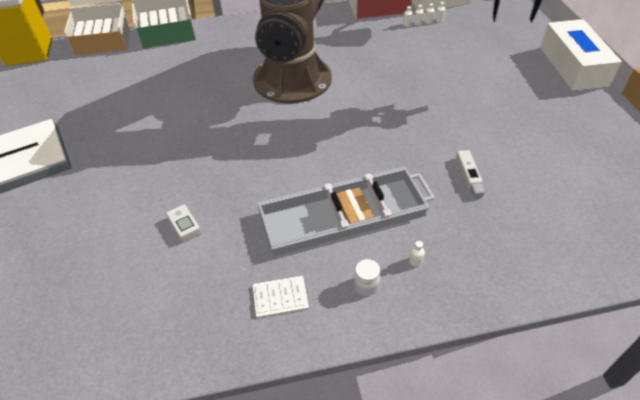

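The top view shows the tray around (315,222) with its handle on the left at (236,229), divider grips at (280,223) and (321,220), and the carton at (303,222). The thermometer is at (182,243) with its nose up, and the meter is at (460,241). Next I fit these from depth.

```bash
python3 - <<'E'
from h import *
im=cv2.imread('pics/top1.png'); d=np.load('top.npy'); c=viewer.get_calibration('top')
T=np.array(c['T']); v,u=np.mgrid[:400,:640]
P=np.stack([(u-c['cx'])/c['fx']*d,(v-c['cy'])/c['fy']*d,d],-1)@T[:3,:3].T+T[:3,3]
def box(n,zl,zh,x0,x1,y0,y1):
    m=(P[...,2]>zl)&(P[...,2]<zh)&(P[...,0]>x0)&(P[...,0]<x1)&(P[...,1]>y0)&(P[...,1]<y1)&(d>0)
    q=P[m]; r=cv2.minAreaRect(q[:,:2].astype(np.float32)); print(n,len(q),'med z',np.median(q[:,2]),np.round(r[0],1),np.round(r[1],1),round(r[2],1)); return q
print('table',np.median(P[230:300,90:150,2]))
box('tray',33,48,480,660,-210,235)
box('therm',18,40,440,640,310,420)
box('nose',18,26,440,640,310,420)
box('meter',18,40,440,640,-430,-300)
q=box('grips',50,75,535,620,-100,160)
for s in (q[q[:,1]>60],q[q[:,1]<60]): print(len(s),s.mean(0).round(1),s.min(0).round(),s.max(0).round())
box('dropper',15,80,720,800,100,190);box('jar',15,80,720,850,-30,70)
h=im[...,0].astype(int)
cv2.imwrite('pics/topz.png',cv2.resize(im[120:290,160:490],None,fx=2.4,fy=2.4,interpolation=cv2.INTER_CUBIC))
E
```

```text
table -0.29223128235025797
tray 1837 med z 38.53496617024848 [579.7  34.5] [146.4 407.8] 5.2
therm 739 med z 26.90866037360297 [533.3 368.7] [ 35.  149.2] 83.7
nose 262 med z 24.245633113041322 [533.3 368.7] [ 35.  149.2] 83.7
meter 687 med z 27.332356744535446 [ 528.1 -355.1] [89.4 51.5] 20.9
grips 213 med z 65.15851070563485 [577.6  58.2] [116.5  82.2] 89.7
112 [573.8 109.3  63.4] [537. 102.  50.] [619. 116.  69.]
101 [580.1   5.8  64.3] [536.  -0.  50.] [613.  13.  69.]
dropper 128 med z 44.02783804737078 [749.  147.7] [24.5 29.9] 31.1
jar 393 med z 63.65836222854932 [784.5  24.8] [51.8 52.2] 64.0
```

View pics/topz.png

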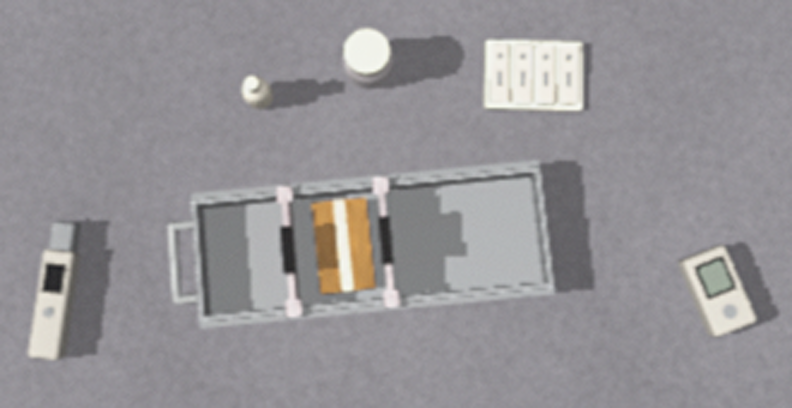

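```bash
python3 - <<'E'
from h import *
im=cv2.imread('pics/top1.png'); d=np.load('top.npy'); c=viewer.get_calibration('top')
T=np.array(c['T']); v,u=np.mgrid[:400,:640]
P=np.stack([(u-c['cx'])/c['fx']*d,(v-c['cy'])/c['fy']*d,d],-1)@T[:3,:3].T+T[:3,3]
for zl in (32,35,37):
  m=(P[...,2]>zl)&(P[...,2]<48)&(P[...,0]>480)&(P[...,0]<670)&(P[...,1]>-210)&(P[...,1]<175)&(d>0)
  q=P[m]
  from scipy.optimize import minimize
  # template score: distance of points to the wall ring (382x132 outer, wall 6)
  def f(p):
    cx,cy,a=p; X=(q[:,0]-cx)*np.cos(a)+(q[:,1]-cy)*np.sin(a); Y=-(q[:,0]-cx)*np.sin(a)+(q[:,1]-cy)*np.cos(a)
    dx=np.abs(np.abs(X)-63); dy=np.abs(np.abs(Y)-188)
    e=np.minimum(dx+np.maximum(np.abs(Y)-191,0)*5,dy+np.maximum(np.abs(X)-66,0)*5)
    return np.minimum(e,25).mean()
  best=min((minimize(f,[577,y0,a0],method='Nelder-Mead') for y0 in(5,15,25) for a0 in(.04,.07,.1)),key=lambda r:r.fun)
  p=best.x;print(zl,len(q),p.round(3),best.fun)
cx,cy,a=p
for n,(x,y) in dict(a=(573.8,109.3),b=(580.1,5.8),jar=(784.5,24.8),drop=(749,147.7),therm=(533.3,368.7),meter=(528.1,-355.1)).items():
  print(n,((x-cx)*np.cos(a)+(y-cy)*np.sin(a)).round(1),(-(x-cx)*np.sin(a)+(y-cy)*np.cos(a)).round(1))
E
```

```text
32 1645 [5.79932e+02 2.22990e+01 9.30000e-02] 5.801294609583451
35 1455 [5.80027e+02 2.22490e+01 9.30000e-02] 4.491797683197337
37 1185 [5.80116e+02 2.21460e+01 9.10000e-02] 4.224545407126935
a 1.7 87.4
b -1.5 -16.3
jar 203.8 -16.0
drop 179.6 109.6
therm -15.0 349.4
meter -86.2 -370.9
```

Fitted tray pose: (580, 22), yaw 0.092. Divider a is at tray y of about +87 and b at about -16. I'll slide b to about -70 first, then a to about +12.

```bash
cat >> h.py <<'E'
TX,TY,TA=580.0,22.2,0.092
def t2w(x,y): return np.array([TX+x*np.cos(TA)-y*np.sin(TA),TY+x*np.sin(TA)+y*np.cos(TA)])
def plan(x,y,z,yaw=None):
    from scipy.spatial.transform import Rotation as R
    s=env.state(); p=s['eef_pos']; Rm=R.from_euler('xyz',s['tcp_rot']).as_matrix()
    cur=s['tcp_rot'][2]
    dz=0 if yaw is None else -((yaw-cur+np.pi)%(2*np.pi)-np.pi)
    dl=np.array([x,y,z])-p
    print('t',round(s['t'],2),'pos',p.round(1),'rot',np.round(s['tcp_rot'],3),'open',round(s['opening'],3),'F',np.round(s['ft_force'],1),'j',np.round(s['joints'],2))
    print('cm now-axes',(Rm.T@dl/10).round(2),'turn',round(dz,3), 'cm after turn',((Rm@R.from_euler('z',dz).as_matrix()).T@dl/10).round(2))
E
python3 -c "
from h import *
plan(*t2w(0,-16.3),200,3.234)"
```

```text
t 0.9 pos [181.6 598.  292.3] rot [3.142 0.    2.847] open 0.997 F [-0.1 -0.3 -0.3] j [ 1.17  0.49  1.56 -0.    1.09 -0.11]
cm now-axes [-55.47 -45.04   9.22] turn -0.387 cm after turn [-34.36 -62.65   9.22]
```

```bash
python3 -m inch '{"hand":[0.6,0.6,0.6,0.6,0.6,0.6,0.6,0.6,0.6,0.6,0.6,0.6,0.6,0.6,0.6,0.6,0.6,0.6,0.6,0.6],"turn":[-0.129,-0.129,-0.129,0,0,0,0,0,0,0,0,0,0,0,0,0,0,0,0,0],"delta_pos":[[0,0,0],[0,0,0],[0,0,0],[-2.02,-3.68,0.54],[-2.02,-3.68,0.54],[-2.02,-3.68,0.54],[-2.02,-3.68,0.54],[-2.02,-3.68,0.54],[-2.02,-3.68,0.54],[-2.02,-3.68,0.54],[-2.02,-3.68,0.54],[-2.02,-3.68,0.54],[-2.02,-3.68,0.54],[-2.02,-3.68,0.54],[-2.02,-3.68,0.54],[-2.02,-3.68,0.54],[-2.02,-3.68,0.54],[-2.02,-3.68,0.54],[-2.02,-3.68,0.54],[-2.02,-3.68,0.54]]}'
python3 - <<'E'
from h import *
plan(*t2w(0,-16.3),126,3.234)
im,d,c=snap('wrist','w1.png')
print(c['fx'],c['cx'],c['cy'])
T=np.array(c['T'])
print(T.round(2))
for l in ['divider_a_grip']:
  for r in search_frame('wrist',l):
    u,v=r['centre'];e=np.array([u-c['cx'],v-c['cy']]);rr=np.hypot(*e);th=rr/c['fx'];ray=T[:3,:3]@np.r_[e/rr*np.sin(th),np.cos(th)]
    k=(60-T[2,3])/ray[2];w=T[:3,3]+k*ray
    dx,dy=w[0]-TX,w[1]-TY
    print(l,r['p'],r['centre'],w.round(1),'tray',round(dx*np.cos(TA)+dy*np.sin(TA),1),round(-dx*np.sin(TA)+dy*np.cos(TA),1))
E
```

```text
t: 2.9
eef_pos: [582.0, 5.0, 200.3]
tcp_rot: [3.142, 0.0, -3.05]
ft_force: [0.1, 0.5, 0.0]
opening: 0.6
t 2.9 pos [582.    5.  200.3] rot [ 3.142  0.    -3.05 ] open 0.6 F [0.1 0.5 0. ] j [-0.1   0.54  1.76  0.    0.84 -1.77]
cm now-axes [0.04 0.1  7.43] turn -0.0 cm after turn [0.04 0.1  7.43]
309.70691628693146 317.1459849454575 194.72593223404692
[[-9.0000e-02  9.6000e-01  2.8000e-01  5.0478e+02]
 [ 1.0000e+00  9.0000e-02  3.0000e-02 -1.7600e+00]
 [ 0.0000e+00  2.8000e-01 -9.6000e-01  2.9393e+02]
 [ 0.0000e+00  0.0000e+00  0.0000e+00  1.0000e+00]]
divider_a_grip 0.88 [437.3, 187.5] [556.6 102.4  60. ] tray -15.9 82.0
```

View pics/w1.png

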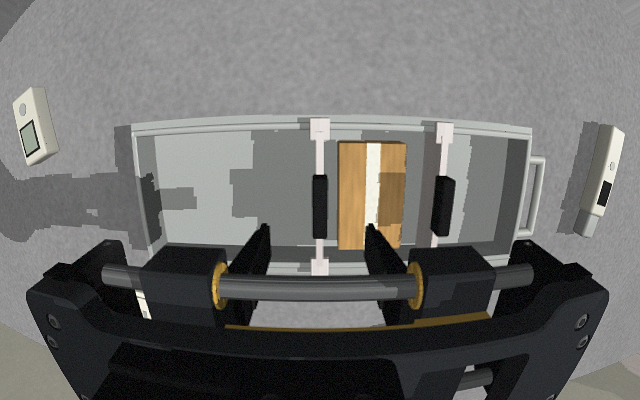

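The wrist picture shows grip b at about (320,207), centred between the fingers at columns 262 and 375, and grip a at (444,206). I'll check grip b's position, then descend.

```bash
cat >> h.py <<'E'
def wray(c,u,v,z):
    T=np.array(c['T']);e=np.array([u-c['cx'],v-c['cy']],float);rr=np.hypot(*e)+1e-9;th=rr/c['fx'];ray=T[:3,:3]@np.r_[e/rr*np.sin(th),np.cos(th)]
    k=(z-T[2,3])/ray[2];return T[:3,3]+k*ray
def w2t(w):
    dx,dy=w[0]-TX,w[1]-TY;return np.array([dx*np.cos(TA)+dy*np.sin(TA),-dx*np.sin(TA)+dy*np.cos(TA)])
E
python3 -c "
from h import *
c=viewer.get_calibration('wrist')
for p in [(320,176,66),(320,237,62),(444,177,66),(444,235,62),(133,125,40),(528,127,40),(139,262,40),(372,195,30)]: w=wray(c,*p);print(p,w.round(1),w2t(w).round(1))"
python3 -m inch '{"hand":[0.6,0.6,0.6,0.6,0.3,0,0,0,0,0],"turn":[0,0,0,0,0,0,0,0,0,0],"delta_pos":[[0,0,2],[0,0,2],[0,0,2],[0,0,1.4],[0,0,0],[0,0,0],[0,0,0],[0,0,0],[0,0,0],[0,0,0]]}'
```

```text
(320, 176, 66) [556.5   3.2  66. ] [-25.1 -16.8]
(320, 237, 62) [608.    7.9  62. ] [ 26.5 -16.8]
(444, 177, 66) [547.7 101.6  66. ] [-24.9  82.1]
(444, 235, 62) [598.8 114.7  62. ] [27.2 90.4]
(133, 125, 40) [ 527.4 -171.4   40. ] [ -70.1 -188. ]
(528, 127, 40) [493.4 198.6  40. ] [-70.  183.6]
(139, 262, 40) [ 669.  -177.3   40. ] [  70.2 -206.9]
(372, 195, 30) [577.6  52.1  30. ] [ 0.3 30. ]
t: 4.0
eef_pos: [581.2, 6.7, 126.8]
tcp_rot: [-3.142, 0.001, -3.049]
ft_force: [-0.7, -0.8, 0.4]
opening: 0.149
```

```bash
python3 -m inch '{"hand":[0,0,0,0,0,0,0,0.3,0.6,0.6,0.6,0.6],"turn":[0,0,0,0,0,0,0,0,0,0,0,0],"delta_pos":[[0,0,0],[0,-1,0],[0,-1.5,0],[0,-1.5,0],[0,-1,0],[0,-0.45,0],[0,0,0],[0,0,0],[0,0,0],[0,0,0],[0,0,-2],[0,0,-3]]}'
python3 - <<'E'
from h import *
print(w2t(env.state()['eef_pos']))
plan(*t2w(0,87),126,3.234)
im,d,c=snap('wrist','w2.png')
E
```

```text
t: 5.2
eef_pos: [585.5, -47.6, 175.4]
tcp_rot: [3.141, -0.003, -3.049]
ft_force: [-0.2, -0.4, 0.7]
opening: 0.489
[ -0.89883469 -69.97926307]
t 5.2 pos [585.5 -47.6 175.4] rot [ 3.141e+00 -3.000e-03 -3.049e+00] open 0.489 F [-0.2 -0.4  0.7] j [-0.19  0.58  1.77  0.    0.8  -1.86]
cm now-axes [-0.11 15.69  4.96] turn -0.0 cm after turn [-0.11 15.69  4.96]
```

View pics/w2.png

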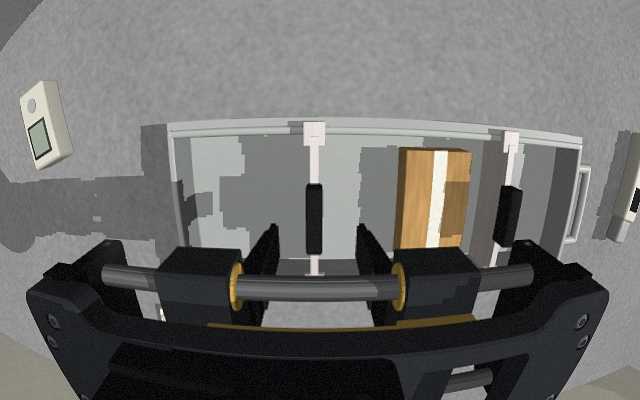

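Divider b is at -70 and the carton is untouched at (435,200). Next is divider a.

```bash
python3 -m inch '{"hand":[0.6,0.6,0.6,0.6,0.6,0.6,0.6,0.6,0.6,0.3,0,0,0,0,0],"turn":[0,0,0,0,0,0,0,0,0,0,0,0,0,0,0],"delta_pos":[[0,2,0],[0,3,0],[0,3,0],[0,3,0],[0,3,0],[0,1.7,0],[0,0,2],[0,0,2],[0,0,0.9],[0,0,0],[0,0,0],[0,0,0],[0,0,0],[0,0,0],[0,0,0]]}'
python3 -c "
from h import *
print(w2t(env.state()['eef_pos']));plan(*t2w(0,12),126,3.234)"
```

```text
t: 6.75
eef_pos: [571.8, 108.8, 127.8]
tcp_rot: [3.141, 0.001, -3.049]
ft_force: [-0.2, 3.3, 1.1]
opening: 0.151
[-0.23008965 87.03329734]
t 6.75 pos [571.8 108.8 127.8] rot [ 3.141e+00  1.000e-03 -3.049e+00] open 0.151 F [-0.2  3.3  1.1] j [ 0.07  0.64  1.81  0.    0.69 -1.59]
cm now-axes [-0.02 -7.5   0.18] turn -0.0 cm after turn [-0.02 -7.5   0.18]
```

```bash
python3 -m inch '{"hand":[0,0,0,0,0,0,0,0,0,0,0,0.3,0.6,0.6,0.6,0.6,0.6],"turn":[0,0,0,0,0,0,0,0,0,0,0,0,0,0,0,0,0],"delta_pos":[[0,-0.5,0],[0,-1,0],[0,-1,0],[0,-1,0],[0,-1,0],[0,-1,0],[0,-1,0],[0,-0.7,0],[0,-0.3,0],[0,0,0],[0,0,0],[0,0,0],[0,0,0],[0,0,0],[0,0,-2],[0,0,-4],[0,0,-4]]}'
python3 - <<'E'
from h import *
print(w2t(env.state()['eef_pos']))
im,d,c=snap('wrist','w3.png')
# thermometer hover; yaw 3.03
plan(533.3,368.7,200,3.03)
im,d,c=snap('top','top3.png')
cv2.imwrite('pics/top3z.png',cv2.resize(im[150:290,160:490],None,fx=2.4,fy=2.4,interpolation=cv2.INTER_CUBIC))
E
```

```text
t: 8.45
eef_pos: [578.3, 34.0, 228.0]
tcp_rot: [3.141, -0.002, -3.049]
ft_force: [0.5, -0.1, -0.3]
opening: 0.562
[-0.64678601 11.93637402]
t 8.5 pos [580.1  34.  234.6] rot [-3.141  0.007 -3.049] open 0.583 F [2.  1.1 5.6] j [-0.06  0.49  1.74  0.    0.91 -1.72]
cm now-axes [ 1.59 33.76  3.42] turn 0.204 cm after turn [ 8.4  32.74  3.42]
```

View pics/w3.png

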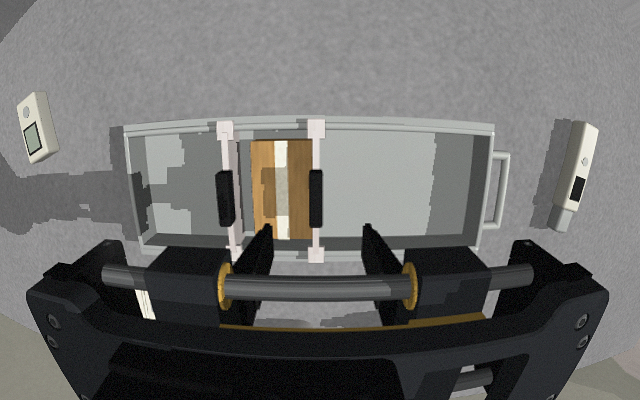

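View pics/top3z.png

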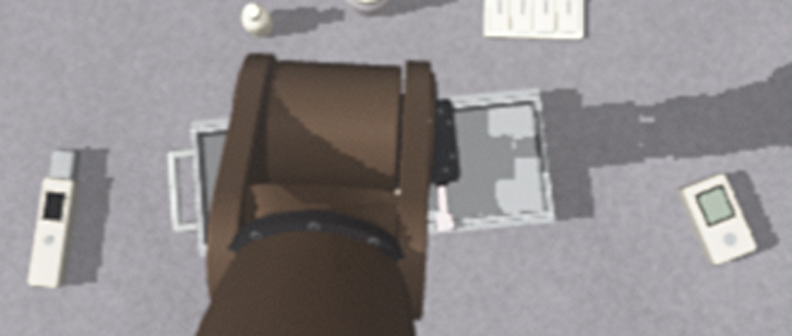

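Both dividers are in position (b at -70, a at +12) and the carton lies flat between them at about (282,190). Now to the thermometer.

```bash
python3 -m inch '{"hand":[0.65,0.65,0.65,0.65,0.65,0.65,0.65,0.65,0.65,0.65,0.65,0.65],"turn":[0.102,0.102,0,0,0,0,0,0,0,0,0,0],"delta_pos":[[0,0,0],[0,0,0],[0.84,3.27,0.3],[0.84,3.27,0.3],[0.84,3.27,0.3],[0.84,3.27,0.3],[0.84,3.27,0.3],[0.84,3.27,0.3],[0.84,3.27,0.3],[0.84,3.27,0.3],[0.84,3.27,0.3],[0.84,3.27,0.3]]}'
python3 - <<'E'
from h import *
plan(533.3,368.7,81,3.03)
im,d,c=snap('wrist','w4.png')
for p in [(0,0)]: pass
print(search_frame('wrist','thermometer_mid'))
E
```

```text
t: 9.75
eef_pos: [531.1, 369.6, 196.4]
tcp_rot: [-3.141, -0.001, 3.03]
ft_force: [0.5, 0.4, 0.5]
opening: 0.651
t 9.75 pos [531.1 369.6 196.4] rot [-3.141e+00 -1.000e-03  3.030e+00] open 0.651 F [0.5 0.4 0.5] j [ 0.51  0.62  1.6  -0.    0.92 -0.95]
cm now-axes [-0.24 -0.06 11.54] turn -0.0 cm after turn [-0.24 -0.06 11.54]
[{'centre': [322.2, 186.4], 'p': 0.95}]
```

View pics/w4.png

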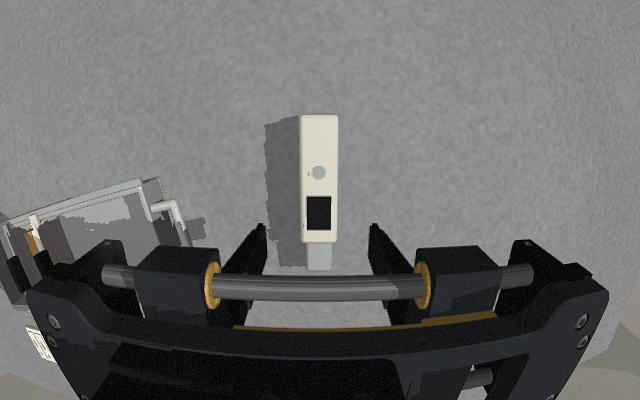

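The thermometer spans rows 115–270 at column 319, aligned and centred between the fingers.

```bash
python3 -c "
from h import *
c=viewer.get_calibration('wrist')
for p in [(319,117,27),(319,270,24)]: print(wray(c,*p).round(1))"
python3 -m inch '{"hand":[0.65,0.65,0.65,0.65,0.65,0.65,0.65,0.4,0.2,0.2,0.2,0.2,0.2,0.2],"turn":[0,0,0,0,0,0,0,0,0,0,0,0,0,0],"delta_pos":[[-0.2,0,2.5],[0,0,2.5],[0,0,2.5],[0,0,2.5],[0,0,1.0],[0,0,0.5],[0,0,0],[0,0,0],[0,0,0],[0,0,0],[0,0,0],[0,0,0],[0,0,0],[0,0,0]]}'
```

```text
[461.  381.1  27. ]
[605.6 365.7  24. ]
t: 11.25
eef_pos: [533.7, 368.4, 82.9]
tcp_rot: [3.141, 0.001, 3.03]
ft_force: [-0.6, 0.3, 5.7]
opening: 0.356
```

Gripped at 34 mm opening. Now lift it.

```bash
python3 -m inch '{"hand":[0,0,0,0,0,0,0,0],"turn":[0,0,0,0,0,0,0,0],"delta_pos":[[0,0,0],[0,0,0],[0,0,-0.5],[0,0,-1.5],[0,0,-2.5],[0,0,-2.5],[0,0,-2],[0,0,0]]}'
python3 - <<'E'
from h import *
x,y=t2w(0,101); print(x,y)
plan(x,y,173,1.663)
E
```

```text
t: 12.05
eef_pos: [534.3, 368.7, 176.0]
tcp_rot: [3.139, 0.004, 3.03]
ft_force: [0.5, 0.1, -1.2]
opening: 0.357
570.721102368515 122.77286939699205
t 12.05 pos [534.3 368.7 176. ] rot [3.139 0.004 3.03 ] open 0.357 F [ 0.5  0.1 -1.2] j [ 0.5   0.65  1.61  0.    0.88 -0.96]
cm now-axes [ -6.36 -24.03   0.26] turn 1.367 cm after turn [-24.82   1.36   0.26]
```

```bash
python3 -m inch '{"hand":[0,0,0,0,0,0,0,0,0,0,0,0,0,0,0,0,0,0,0,0],"turn":[0.1,0.14,0.14,0.14,0.14,0.14,0.14,0.14,0.14,0.14,0.007,0,0,0,0,0,0,0,0,0],"delta_pos":[[0,0,0],[0,0,0],[0,0,0],[0,0,0],[0,0,0],[0,0,0],[0,0,0],[0,0,0],[0,0,0],[0,0,0],[-2,0.14,0],[-3,0.15,0],[-3,0.15,0],[-3,0.15,0],[-3,0.15,0],[-3,0.15,0],[-3,0.15,0],[-2.5,0.15,0],[-1.5,0.15,0],[-0.8,0.1,0]]}'
python3 - <<'E'
from h import *
x,y=t2w(0,101)
plan(x,y,86,1.663)
im,d,c=snap('wrist','w5.png')
im,d,c=snap('scene','s5.png')
cv2.imwrite('pics/s5z.png',cv2.resize(im[130:330,200:520],None,fx=2.4,fy=2.4,interpolation=cv2.INTER_CUBIC))
E
```

```text
t: 14.05
eef_pos: [570.9, 121.0, 172.3]
tcp_rot: [-3.141, -0.0, 1.663]
ft_force: [-0.7, 0.2, -1.0]
opening: 0.357
t 14.05 pos [570.9 121.  172.3] rot [-3.141 -0.     1.663] open 0.357 F [-0.7  0.2 -1. ] j [0.1  0.58 1.78 0.   0.78 0.  ]
cm now-axes [0.17 0.   8.63] turn -0.0 cm after turn [0.17 0.   8.63]
```

View pics/w5.png

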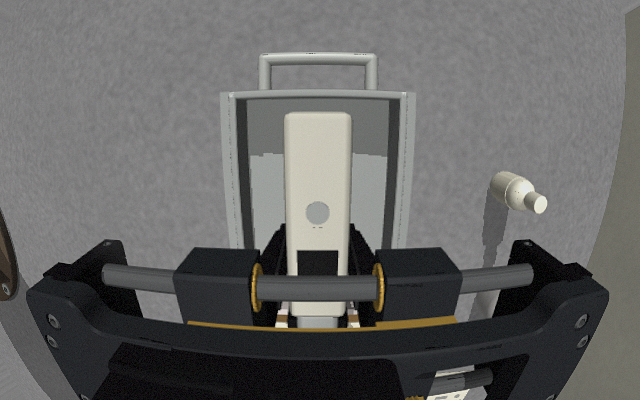

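View pics/s5z.png

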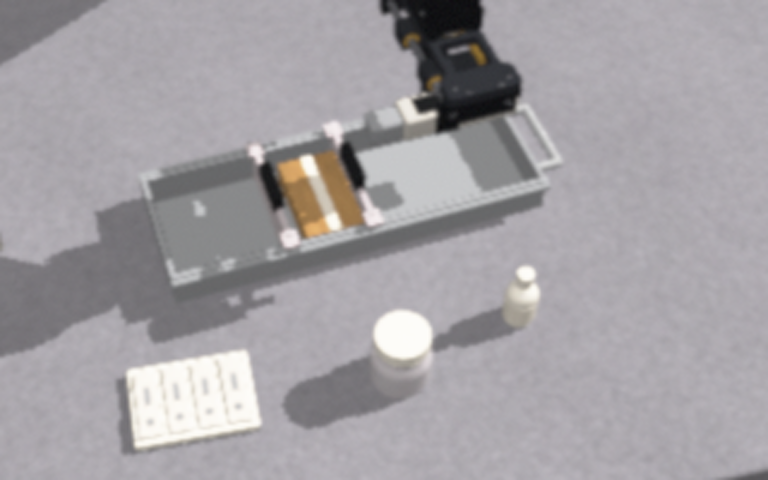

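```bash
python3 -c "
from h import *
c=viewer.get_calibration('wrist')
for p in [(318,113,115),(318,97,40),(318,93,40),(230,95,40),(405,95,40)]: print(w2t(wray(c,*p)).round(1))"
```

```text
[  1.1 176. ]
[  1.3 186.6]
[  1.3 189.5]
[-63.5 190. ]
[ 65.5 190. ]
```

The tail is at tray y=176, so the thermometer spans 26–176 and fits in the 15–185 compartment. Descending.

```bash
python3 -m inch '{"hand":[0,0,0,0,0,0,0,0,0,0],"turn":[0,0,0,0,0,0,0,0,0,0],"delta_pos":[[0,0,1],[0,0,2],[0,0,2],[0,0,1.5],[0,0,1],[0,0,0.5],[0,0,0.2],[0,0,0.2],[0,0,0],[0,0,0]]}'
```

```text
t: 15.15
eef_pos: [571.0, 122.6, 88.9]
tcp_rot: [3.141, -0.0, 1.663]
ft_force: [0.4, 0.5, -0.8]
opening: 0.357
```

```bash
python3 -m inch '{"hand":[0,0,0,0],"turn":[0,0,0,0],"delta_pos":[[0,0,0.1],[0,0,0.1],[0,0,0],[0,0,0]]}'
```

```text
t: 15.55
eef_pos: [570.9, 122.6, 86.9]
tcp_rot: [3.141, -0.0, 1.663]
ft_force: [-1.8, -0.2, 5.1]
opening: 0.354
```

Floor contact (5 N). Release and lift.

```bash
python3 -m inch '{"hand":[0.45,0.6,0.6,0.6,0.6,0.6,0.6,0.6,0.6],"turn":[0,0,0,0,0,0,0,0,0],"delta_pos":[[0,0,0],[0,0,0],[0,0,0],[0,0,0],[0,0,-1],[0,0,-2],[0,0,-3],[0,0,-4],[0,0,-2]]}'
python3 - <<'E'
from h import *
im,d,c=snap('wrist','w6.png')
plan(528.1,-355.1,195,0.365)
E
```

```text
t: 16.45
eef_pos: [571.3, 122.7, 210.1]
tcp_rot: [3.138, -0.0, 1.663]
ft_force: [-0.3, -0.6, 0.5]
opening: 0.6
t 16.5 pos [571.9 122.8 212.2] rot [ 3.135 -0.     1.663] open 0.602 F [0.7 0.1 3. ] j [0.1  0.52 1.75 0.   0.86 0.01]
cm now-axes [-47.19  -8.77   1.66] turn 1.298 cm after turn [-21.17  43.08   1.66]
```

View pics/w6.png

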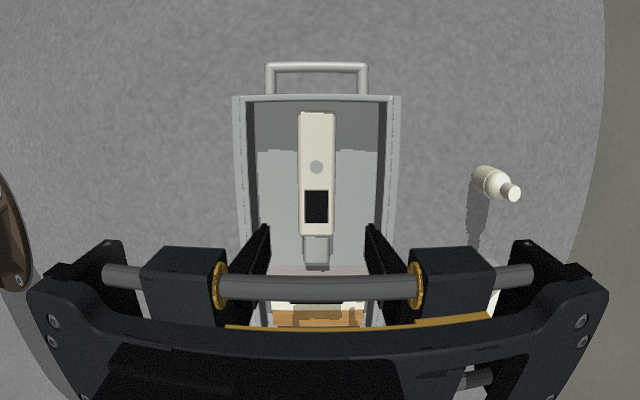

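The thermometer lies flat and straight in the handle compartment, at column 317, rows 112–265. Now to the meter.

```bash
python3 -m inch '{"hand":[0.8,0.8,0.8,0.8,0.8,0.8,0.8,0.8,0.8,0.8,0.8,0.8,0.8,0.8,0.8],"turn":[0,0,0,0,0,0,0,0,0,0,0,0,0,0,0],"delta_pos":[[-1.9,-0.37,0],[-3,-0.6,0],[-3.5,-0.65,0.1],[-3.5,-0.65,0.1],[-3.5,-0.65,0.1],[-3.5,-0.65,0.1],[-3.5,-0.65,0.1],[-3.5,-0.65,0.1],[-3.5,-0.65,0.1],[-3.5,-0.65,0.1],[-3.5,-0.65,0.1],[-3.5,-0.65,0.1],[-3.5,-0.65,0.1],[-2.5,-0.5,0.1],[-1.3,-0.25,0.1]]}'
python3 -m inch '{"hand":[0.8,0.8,0.8,0.8,0.8,0.8,0.8,0.8,0.8,0.8,0.8],"turn":[0.1,0.14,0.14,0.14,0.14,0.14,0.14,0.14,0.14,0.078,0],"delta_pos":[[0,0,0],[0,0,0],[0,0,0],[0,0,0],[0,0,0],[0,0,0],[0,0,0],[0,0,0],[0,0,0],[0,0,0],[0,0,0]]}'
python3 - <<'E'
from h import *
plan(528.1,-355.1,82,0.365)
im,d,c=snap('wrist','w7.png')
print(search_frame('wrist','meter_mid'))
E
```

```text
t: 18.0
eef_pos: [525.4, -357.4, 193.4]
tcp_rot: [3.141, 0.0, 1.661]
ft_force: [-0.1, -0.3, -0.2]
opening: 0.797
t: 19.1
eef_pos: [526.0, -354.8, 193.5]
tcp_rot: [-3.141, 0.0, 0.364]
ft_force: [-0.3, -0.7, -0.7]
opening: 0.796
t 19.1 pos [ 526.  -354.8  193.5] rot [-3.141  0.     0.364] open 0.796 F [-0.3 -0.7 -0.7] j [-0.7   0.61  1.63  0.    0.9   0.51]
cm now-axes [ 0.19  0.1  11.15] turn -0.001 cm after turn [ 0.19  0.1  11.15]
[]
```

View pics/w7.png

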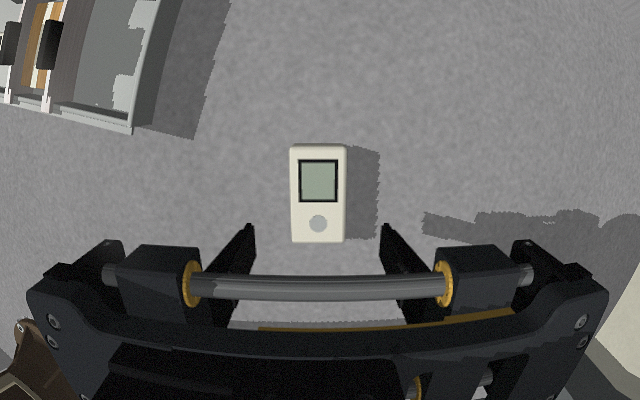

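The meter spans rows 145–243 at column 318, square to the fingers.

```bash
python3 -c "
from h import *
c=viewer.get_calibration('wrist')
a=wray(c,318,147,27);b=wray(c,318,242,27);print(a,b,(a+b)/2)"
python3 -m inch '{"hand":[0.8,0.8,0.8,0.8,0.8,0.8,0.8,0.6,0.4,0.3,0,0,0,0,0],"turn":[0,0,0,0,0,0,0,0,0,0,0,0,0,0,0],"delta_pos":[[0.2,0.1,2.5],[0,0,2.5],[0,0,2.5],[0,0,2.2],[0,0,1.0],[0,0,0.4],[0,0,0],[0,0,0],[0,0,0],[0,0,0],[0,0,0],[0,0,0],[0,0,0],[0,0,0],[0,0,0]]}'
```

```text
[ 568.83864521 -339.00952667   27.        ] [ 487.55807106 -370.43838818   27.        ] [ 528.19835813 -354.72395742   27.        ]
t: 20.7
eef_pos: [528.2, -355.8, 82.8]
tcp_rot: [3.141, -0.0, 0.365]
ft_force: [-0.9, 0.9, 5.7]
opening: 0.522
```

```bash
python3 -m inch '{"hand":[0,0,0,0,0,0,0,0,0,0,0,0,0,0,0,0,0],"turn":[0,0,0,0,0,0,0,-0.1,-0.14,-0.14,-0.14,-0.14,-0.14,-0.14,-0.14,-0.14,-0.078],"delta_pos":[[0,0,-0.5],[0,0,-1.5],[0,0,-2.5],[0,0,-2.5],[0,0,-1.5],[0,0,-0.5],[0,0,0],[0,0,0],[0,0,0],[0,0,0],[0,0,0],[0,0,0],[0,0,0],[0,0,0],[0,0,0],[0,0,0],[0,0,0]]}'
python3 - <<'E'
from h import *
plan(*t2w(0,-128),173,1.663)
E
```

```text
t: 22.4
eef_pos: [527.7, -355.5, 170.9]
tcp_rot: [-3.14, -0.002, 1.668]
ft_force: [-0.5, -0.2, -1.2]
opening: 0.527
t 22.4 pos [ 527.7 -355.5  170.9] rot [-3.140e+00 -2.000e-03  1.668e+00] open 0.527 F [-0.5 -0.2 -1.2] j [-0.7   0.64  1.64  0.    0.86 -0.79]
cm now-axes [24.28  8.8  -0.18] turn 0.005 cm after turn [24.33  8.68 -0.18]
```

```bash
python3 -m inch '{"hand":[0,0,0,0,0,0,0,0,0,0,0,0],"turn":[0,0,0,0,0,0,0,0,0,0,0,0],"delta_pos":[[1.5,0.54,0],[2.5,0.9,0],[2.5,0.9,0],[2.5,0.9,0],[2.5,0.9,0],[2.5,0.9,0],[2.5,0.9,0],[2.5,0.9,0],[2.5,0.9,0],[1.8,0.65,0],[1,0.35,0],[0,0,0]]}'
python3 - <<'E'
from h import *
plan(*t2w(0,-128),87,1.663)
im,d,c=snap('wrist','w8.png')
print(w2t(env.state()['eef_pos']))
E
```

```text
t: 23.6
eef_pos: [592.8, -104.2, 171.9]
tcp_rot: [-3.141, -0.001, 1.663]
ft_force: [0.5, -0.5, -1.0]
opening: 0.523
t 23.6 pos [ 592.8 -104.2  171.9] rot [-3.141e+00 -1.000e-03  1.663e+00] open 0.523 F [ 0.5 -0.5 -1. ] j [-0.28  0.6   1.73  0.    0.81 -0.38]
cm now-axes [-0.1  -0.1   8.49] turn 0.0 cm after turn [-0.1  -0.1   8.49]
[   0.89195351 -128.02645792]
```

View pics/w8.png

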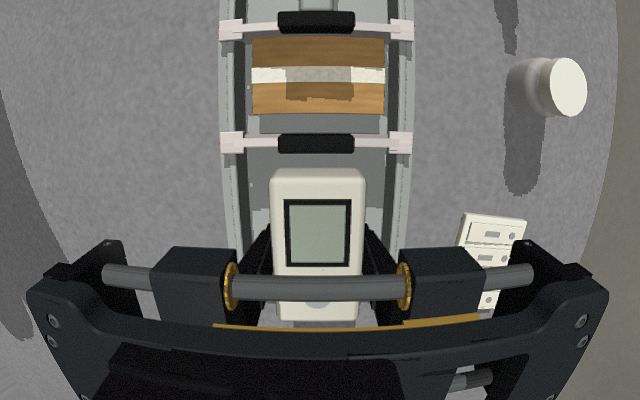

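```bash
python3 -c "
from h import *
c=viewer.get_calibration('wrist')
for p in [(317,169,115),(317,147,62),(317,24,62)]: print(w2t(wray(c,*p)).round(1))"
python3 -m inch '{"hand":[0,0,0,0,0,0,0,0,0,0],"turn":[0,0,0,0,0,0,0,0,0,0],"delta_pos":[[0,-0.1,1],[0,0,2],[0,0,2],[0,0,1.5],[0,0,1],[0,0,0.5],[0,0,0.2],[0,0,0.1],[0,0,0],[0,0,0]]}'
```

```text
[  1.3 -79.7]
[  1.3 -75.4]
[1.2 7. ]
t: 24.65
eef_pos: [592.0, -105.8, 90.0]
tcp_rot: [3.141, 0.0, 1.663]
ft_force: [-0.3, -0.3, -1.1]
opening: 0.522
```

```bash
python3 -m inch '{"hand":[0,0,0,0,0],"turn":[0,0,0,0,0],"delta_pos":[[0,0,0.1],[0,0,0.1],[0,0,0.1],[0,0,0],[0,0,0]]}'
```

```text
t: 25.15
eef_pos: [591.9, -105.8, 86.9]
tcp_rot: [3.141, 0.0, 1.663]
ft_force: [-2.2, 0.7, 4.8]
opening: 0.526
```

```bash
python3 -m inch '{"hand":[0.6,0.75,0.75,0.75,0.75,0.75,0.75,0.75,0.75],"turn":[0,0,0,0,0,0,0,0,0],"delta_pos":[[0,0,0],[0,0,0],[0,0,0],[0,0,0],[0,0,-1],[0,0,-2],[0,0,-3],[0,0,-4],[0,0,-3]]}'
python3 -m inch '{"hand":[0.75,0.75,0.75,0.75,0.75,0.75,0.75,0.75,0.75,0.75],"turn":[0,0,0,0,0,0,0,0,0,0],"delta_pos":[[-2,0,-1],[-3,0,0],[-3,0,0],[-3,0,0],[-3,0,0],[-3,0,0],[-3,0,0],[-3,0,0],[-2,0,0],[0,0,0]]}'
python3 - <<'E'
from h import *
im,d,c=snap('scene','s9.png')
cv2.imwrite('pics/s9z.png',cv2.resize(im[130:330,200:520],None,fx=2.4,fy=2.4,interpolation=cv2.INTER_CUBIC))
im,d,c=snap('top','top9.png')
cv2.imwrite('pics/top9z.png',cv2.resize(im[120:290,160:490],None,fx=2.4,fy=2.4,interpolation=cv2.INTER_CUBIC))
T=np.array(c['T']); v,u=np.mgrid[:400,:640]
P=np.stack([(u-c['cx'])/c['fx']*d,(v-c['cy'])/c['fy']*d,d],-1)@T[:3,:3].T+T[:3,3]
ca,sa=np.cos(TA),np.sin(TA);X=(P[...,0]-TX)*ca+(P[...,1]-TY)*sa;Y=-(P[...,0]-TX)*sa+(P[...,1]-TY)*ca
for n,y0,y1,z0,z1 in [('therm',18,183,20,50),('meter',-183,-79,20,50),('carton',-66,8,22,45),('a',0,25,50,80),('b',-85,-55,50,80)]:
  m=(abs(X)<52)&(Y>y0)&(Y<y1)&(P[...,2]>z0)&(P[...,2]<z1); r=cv2.minAreaRect(np.stack([X[m],Y[m]],-1).astype(np.float32)); print(n,m.sum(),np.median(P[m][:,2]).round(1),np.percentile(P[m][:,2],[10,90]).round(1),np.round(r[0],1),np.round(r[1],1),round(r[2],1))
E
```

```text
t: 26.05
eef_pos: [591.9, -105.8, 219.2]
tcp_rot: [3.14, 0.001, 1.663]
ft_force: [0.6, -0.9, 0.4]
opening: 0.751
t: 27.05
eef_pos: [614.4, -357.2, 226.7]
tcp_rot: [3.141, 0.001, 1.66]
ft_force: [-0.2, 1.1, 0.2]
opening: 0.753
therm 710 31.1 [27.5 33.9] [  0.6 101.1] [149.7  34.2] 89.8
meter 656 31.6 [28.9 34.1] [   0.6 -130. ] [90.3 50.2] 89.9
carton 859 29.6 [27.3 32.1] [  2.  -23.5] [ 60. 100.] 89.8
a 109 65.1 [56.1 67.1] [-1.6  9.6] [93.1 12. ] 0.1
b 111 64.7 [51.7 67.3] [ -4.9 -73.2] [12. 93.] 89.8
```

View pics/s9z.png

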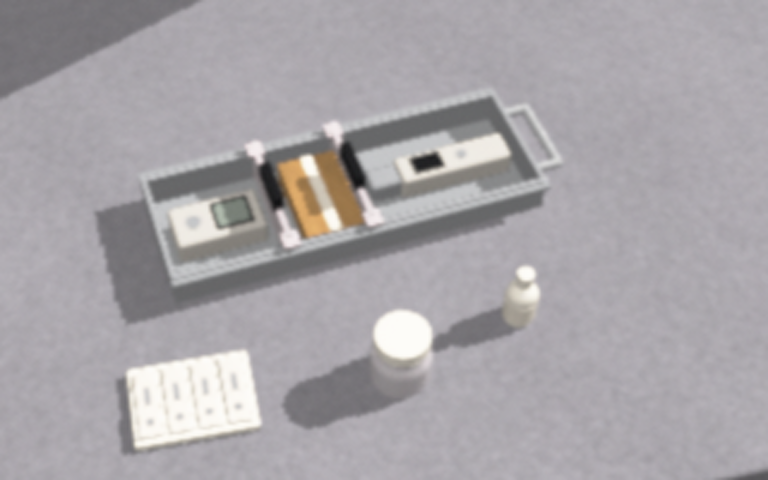

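View pics/top9z.png

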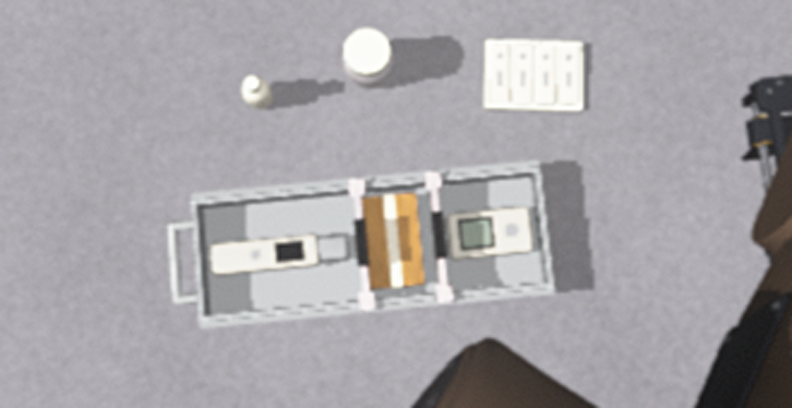

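Both views show the thermometer and the meter flat and lengthwise in their compartments. The carton is flat between the dividers, the bystanders haven't moved, and the arm is clear.

```bash
python3 -c "
from h import *
print(ticket.job_done())"
```

```text
the job is handed in; nothing more can be done
None
```

The job is handed in at about 27 s of the 72 s allowed. I slid divider b to about -70 mm and divider a to about +12 mm in the tray frame. Then I laid the thermometer in the handle-end compartment and the meter in the opposite one, lowering each until it touched the floor (about 5 N) before letting go.

The last depth check (tray frame, mm) put every item within its limits:

| Item | Measured y | Allowed y | Angle to tray y |
|---|---|---|---|
| Thermometer | 101 | 50 to 115 | under 1° |
| Meter | -130 | -145 to -78 | under 1° |
| Divider a | 9.6 | below 28 | – |
| Divider b | -73 | above -88 | – |
| Carton | -23.5 | between the dividers | – |

- **Heights:** the tops of the instruments read about 31 mm, as expected lying flat on the tray floor. The carton read about 30 mm, also flat.
- **Bystanders:** the bottle, jar and cassette tray look unmoved in the final pictures.
- **Disagreements:** the divider positions read about 3 mm lower from the camera than from the gripper, which doesn't affect the result. The networks found no meter in the wrist view, so I located it from depth and the picture instead.

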